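# Box a servo and stack the hardware tote over it

## Task

Stand the black servo motor upright on the floor of the grey tote. Then pick up the blue tote by its carry bar, turn it half a turn so that the two yellow ends are at opposite ends, and set it level on the grey tote so that its feet stack on the ledges instead of nesting down onto the servo. Set things down rather than dropping them, keep the blue tote level so its hardware does not spill, and leave the grey tote and the other things on the bench where they are.

Things in the scene. Friction and masses are not known exactly. Their poses are not given: they have to be found in the camera images.
- grey_tote: Grey open tote, loose, 0.6 kg. Origin: centre of its underside; x along its length to its yellow end, z up. Outside 166 (x) by 124 (y) mm, inside 158 by 116, floor top at z = 4 mm. Straight walls to z = 64, then a flared lead-in rim out to about 178 by 136 mm, top at z = 72.
- grey_ledges (a point): Centre of the grey tote, level with its two ledges' tops (56 mm above its underside); axes as the tote. One ledge, 14 mm wide, on each long inner wall; 88 mm open between them. Each has two 24 mm notches centred at x = +52 and -22 mm. Yellow end over yellow end, the blue feet drop through these and it nests; half a turn round, they land on the ledges and it stacks.
- grey_end (a point): Top of the middle of the grey tote's yellow end wall, at (81, 0, 64) mm in the grey tote's frame. Axes as the grey tote.
- blue_bar (a point): Centre of the black carry bar over the middle of the loose blue tote (about 0.35 kg, balanced); axes as the tote: x along its length and the bar, to its yellow end, z up. Bar 92 mm (x) by 14 (y, grip width) by 18 tall, posts under it at x = +-41. This point is 85 mm above the tote's underside, 25 above its rim; stacked, it is 141 mm above the grey tote's underside, over its centre.
- blue_base (a point): Centre of the blue tote's underside, axes as the tote. Body 150 (x) by 80 (y), 60 mm tall; flange 178 by 138 at z = 56 to 60. Four feet: upright ribs 12 mm long, from y = 40 out to 54 on both sides, at x = +52 and -22, from the underside up to the flange. Stacked, this point is 56 mm above the grey underside (nested: 16), with about 4 mm of play each way.
- blue_end (a point): Middle of the yellow end flange of the blue tote, at (79, 0, 60) mm from the centre of its underside. Axes as the blue tote.
- servo_center (a point): Centre, half-way up (22 mm above its underside), of a black servo motor standing on a 4 mm pink pad; x along its length, z up through its white top disc. Loose, 60 g. Case 40 (x) by 20 (y, grip width) by 36 mm tall; ears to 54 mm in x, 18 wide, 26 to 29 mm above the underside; disc to 44 mm.
- meter: Bystander: yellow hand-held multimeter lying on the bench, 130 by 70 by 40 mm. Origin: centre of its underside.
- board: Bystander: green circuit board lying on the bench, 110 by 85 by 15 mm. Origin: centre of its underside.
- jar: Bystander: small glass jar with black lid, 52 mm across, 60 mm tall. Origin: centre of its underside.

How it is judged:
By the outcome, as a careful person would: the job done as asked, in the order asked, and still so for the second after the job is handed in, with the robot touching nothing.
It also fails if it takes over 61 s, if anything falls off the work surface, if the arm or the gripper's body presses on something with over 40 N, if the wrist force passes 120 N, or if a joint passes its speed limit or range.

## Robot

A 6-joint arm with a two-finger parallel gripper is mounted at the origin on the work surface. World frame = base frame: x ahead of the robot, y to its left, z up, the work surface at z = 0. Lengths are in m, angles in degrees, forces in N, time in s.
With the tool pointing down it reaches from about 0.4 to 0.825 m from the base axis. Payload 7 kg.
Tool frame: the origin (TCP) lies at the very end of the fingers, on their centre line; the grasp point (between the pads) lies 19 mm behind it (r.hold_point_z is the distance from the TCP to the grasp point, in m); z points along the fingers, y is the direction in which the jaws open and shut (so a half turn about z gives the same grasp; the last joint's range is limited). The gripper opens to 88 mm and grips with 3 to 60 N. Pads are 19 mm wide; open, the fingers measure 130 mm over their backs; the gripper's body (78 mm by 193 mm) begins 47 mm behind the grasp point.
Start: joints at [86.121, 20.546, 0.682, 0, -70.136, -16.507], TCP at [0.235, 0.633, 0.227] pointing down, gripper open.
Joint ranges: [-176.03, 176.03], [-82.01, 121.73], [-58.28, 71.71], [-173.87, 95.51], [-174.79, -0.11], [-173.66, 173.66]. Speed limits (degrees/s): [136.94, 136.94, 172.46, 180, 180, 180].

## Interface

Orientations are given as [roll, pitch, yaw] about the fixed x, y, z axes, in that order (R = Rz(yaw) Ry(pitch) Rx(roll)).
In Python, from plant import r gives the robot as it stands. The module is installed in compiled form; this text tells all that it offers.
- The arm moves only by the shell command python3 -m inch 'ROWS' [FORCE]. ROWS is text: rows parted by semicolons, each of 7 numbers parted by spaces: the shift along the tool's x, y, z in m, then the turn, a rotation vector about the tool's x, y, z in rad, then the opening, from 0 (shut) to 1 (fully open). In form: tx ty tz ax ay az jaw; .... A call has 1 to 20 rows; each row shifts and turns the commanded pose from where the row before left it, along the tool's axes as they then stand; what a row does not reach is not made up. A row lasts 1/12 s, in which the tool goes at most 41.7 mm and 7.16 degrees, less where a joint would pass 70% of its speed; a pose out of reach is approached as far as the arm can. A call with a gripper value outside its range is refused whole. The fingers move at their own pace and stop on an object; FORCE is the grip in N (left out, the last holds). Time passes only in rows, so rows that do not move let the fingers close. It gives the time, the measured TCP pose, the force and the opening at its end, in the units of the state.
- r.get_state(): the state, without advancing time (a new reading comes with each control period).
- r.capture(name): name is "side" or "top" or "wrist"; returns the picture (480x640x3 uint8, red, green, blue); there is no depth.
- r.camera_params(name): a dict with "vfov" (degrees; the focal length in pixels is half the picture's height over the tangent of half this angle, whatever the lens; pixels are square), "cx", "cy" (the principal point, pixels), "distortion" ([k1, k2, p1, p2, k3] as OpenCV has them; the pictures are not rectified), "R" (3x3) and "t" (3): a world point X has camera coordinates R X + t. Camera axes: x right, y down, z forward; pixel columns grow to the right and rows downward; lengths in m; the calibration is good to about 2 mm. A picture is of the moment at which its call begins: read the wrist's pose just before it. camera_params takes no time and is no camera call; for the wrist camera it gives the pose at the moment of the call.
- r.close_job(): hands the job in, once; it reports no verdict.
Trained networks look in the newest picture that a camera, given by its name, has taken for a name from the list of things; names that differ only in an ending like _2 or _b are one class to them, and where a whole thing is asked for, a point or a joint stands for the part that bears it (a point fixed in the world has none). Each returns a list of dicts, best first, with "p" (0 to 1); they miss things now and then, are a little off and sometimes report something else, mostly with a low value. They report only what shows in the picture. A call takes as long as a camera call.
- r.recognise(target, camera): "xy" ([column, row] in pixels, amid what is visible of it).
The state is a dict: "time_s": time; "joints": joint angles; "qd": joint speeds; "joint_torque": joint torques, N m; "tcp_pos": TCP position; "eef_rot": TCP orientation; "contact_force": force on the tool from outside, world axes, zero at the start; "moment": the same for the moment, N m; "gripper_width": finger opening in m.
Only numpy, scipy, OpenCV 4.12 (cv2) and the standard library are available. Lean on these libraries where they do the work, as an engineer would, in place of code of your own. Each camera call takes 0.05 s, during which the arm holds its last target.

## Working session

There is one attempt and no reset: what is moved stays moved. The work goes in short steps, Python scripts to look and compute and a shell command to move; the robot and the scene stay as the last step left them, time stands still between calls to the robot, and variables do not carry over. Pictures are saved under pics/ and viewed, and the job is handed in when it is done.

```bash
mkdir -p pics; cat > h.py <<'E'
import numpy as np, cv2, json
from plant import r
def cap(n,f):
    p=r.camera_params(n); im=r.capture(n); cv2.imwrite('pics/'+f+'.png',im[:,:,::-1]); return p
def ray(p,xy):
    f=240/np.tan(np.radians(p['vfov']/2)); K=np.array([[f,0,p['cx']],[0,f,p['cy']],[0,0,1.]])
    u=cv2.undistortPoints(np.array([[xy]],float),K,np.array(p['distortion'],float),None,None,None)[0,0] if False else cv2.undistortPoints(np.array([[xy]],float),K,np.array(p['distortion'],float))[0,0]
    R=np.array(p['R']);t=np.array(p['t']); d=R.T@np.array([u[0],u[1],1]); return -R.T@t,d/np.linalg.norm(d)
def onz(p,xy,z):
    o,d=ray(p,xy); return o+d*(z-o[2])/d[2]
def tri(obs):
    A=np.zeros((3,3));b=np.zeros(3);L=[]
    for p,xy in obs:
        o,d=ray(p,xy);M=np.eye(3)-np.outer(d,d);A+=M;b+=M@o;L.append((o,M))
    x=np.linalg.solve(A,b); return x,[round(1e3*float(np.linalg.norm(M@(x-o))),1) for o,M in L]
def proj(p,X):
    f=240/np.tan(np.radians(p['vfov']/2)); K=np.array([[f,0,p['cx']],[0,f,p['cy']],[0,0,1.]])
    R=np.array(p['R']);t=np.array(p['t'],float)
    return cv2.projectPoints(np.array(X,float).reshape(-1,1,3),cv2.Rodrigues(R)[0],t,K,np.array(p['distortion'],float))[0].reshape(-1,2)
E
python3 - <<'E'
from h import *
np.set_printoptions(precision=4,suppress=True)
P={};D={}
for c in ['top','side','wrist']:
    P[c]=cap(c,c+'0'); print(c,'campos',(-np.array(P[c]['R']).T@np.array(P[c]['t'])),P[c]['vfov'])
names=['grey_ledges','grey_end','blue_bar','blue_base','blue_end','servo_center']
for n in names:
    obs=[]
    for c in ['top','side']:
        q=r.recognise(n,c)
        if q:
            print(n,c,[(np.round(k['xy'],1).tolist(),round(k['p'],2)) for k in q[:3]]); obs.append((P[c],q[0]['xy']))
    if len(obs)==2: print('   ',*tri(obs))
print(r.get_state()['time_s'],r.hold_point_z)
E
```

```text
top campos [0.3836 0.0195 1.0448] 53.161758642181496
side campos [ 0.516  -0.6019  0.8148] 51.6134667924154
wrist campos [0.3001 0.6096 0.3851] 64.4588594858124
grey_ledges top [([202.6, 284.6], 0.74)]
grey_ledges side [([259.8, 189.3], 0.94)]
    [0.5141 0.2599 0.0484] [4.0, 4.0]
grey_end top [([202.5, 287.5], 0.93)]
grey_end side [([263.2, 191.7], 0.72)]
    [0.5157 0.2644 0.0345] [2.0, 2.0]
blue_bar top [([453.9, 283.7], 0.93), ([202.2, 284.9], 0.39)]
blue_bar side [([283.2, 404.2], 0.56)]
    [ 0.5179 -0.2664  0.0559] [3.8, 3.8]
blue_base top [([451.0, 277.0], 0.59), ([253.4, 183.8], 0.39)]
blue_end top [([449.4, 280.4], 0.55)]
blue_end side [([282.6, 403.2], 0.56)]
    [ 0.5216 -0.2602  0.0479] [0.7, 0.7]
servo_center top [([321.9, 290.1], 0.47), ([452.5, 281.3], 0.15)]
servo_center side [([264.5, 282.5], 0.7)]
    [0.507  0.0094 0.0219] [1.2, 1.2]
0.75 0.0188
```

View pics/top0.png

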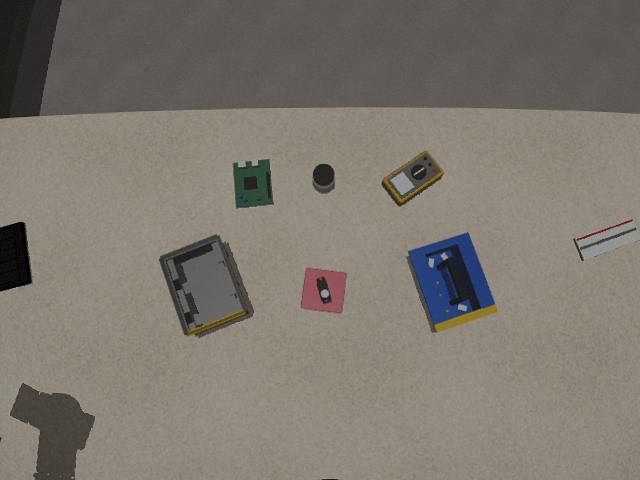

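View pics/side0.png

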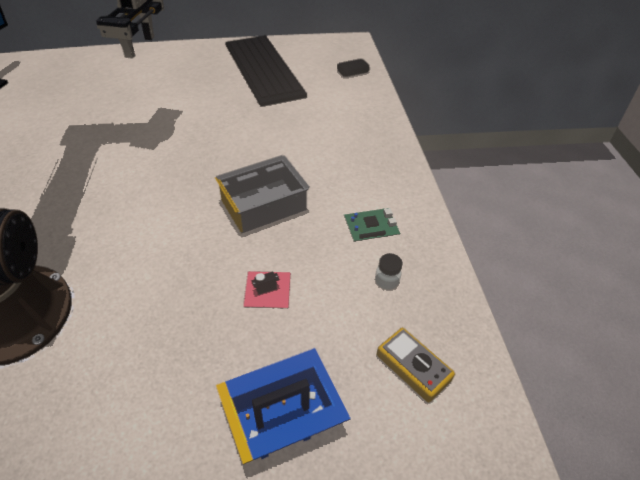

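View pics/wrist0.png

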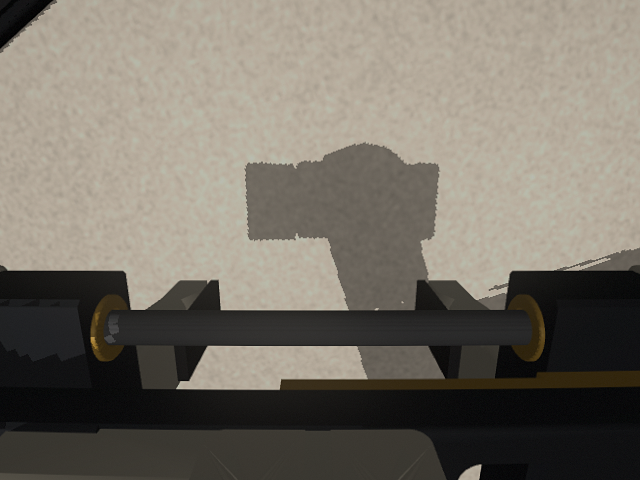

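```bash
python3 - <<'E'
import cv2,numpy as np
def z(f,o,x,y,w,h,s):
    im=cv2.imread('pics/'+f+'.png')[y:y+h,x:x+w]; im=cv2.resize(im,None,fx=s,fy=s,interpolation=cv2.INTER_CUBIC)
    im=cv2.convertScaleAbs(im,alpha=1.4,beta=15)
    for i in range(0,w,10):
        if (x+i)%10==0 or 1: cv2.putText(im,str(x+i),(i*s,8),0,.3,(255,255,255),1); cv2.line(im,(i*s,10),(i*s,14),(255,255,255),1)
    for j in range(10,h,10): cv2.putText(im,str(y+j),(0,j*s+3),0,.3,(255,255,255),1)
    return im
a=z('top0','',150,230,110,110,5);b=z('top0','',400,230,100,110,5)
cv2.imwrite('pics/zt.png',np.hstack([a,b])[:, :1050][:, :] if 0 else cv2.resize(np.hstack([a]),None,fx=1,fy=1))
cv2.imwrite('pics/zb.png',b)
cv2.imwrite('pics/zsg.png',z('side0','',210,150,110,90,7))
cv2.imwrite('pics/zsb.png',z('side0','',210,340,145,130,5))
s1=z('top0','',295,260,60,60,6);s2=z('side0','',240,260,60,60,6)
cv2.imwrite('pics/zs.png',np.hstack([s1,s2]))
E
```

```text
(no output)
```

View pics/zt.png

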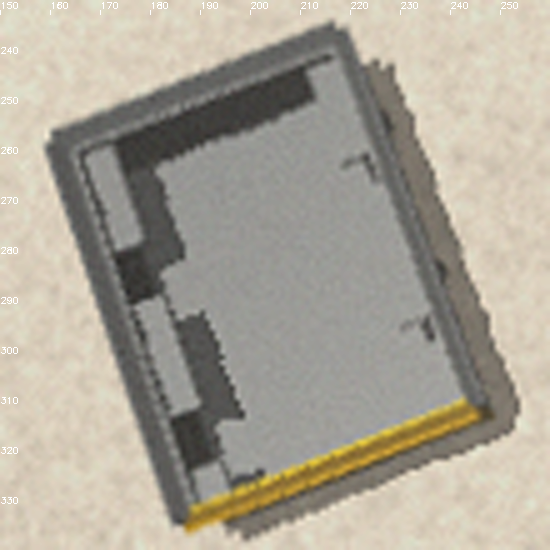

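View pics/zb.png

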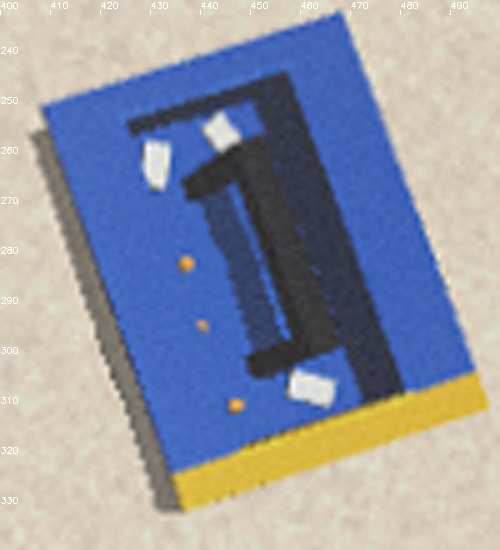

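View pics/zsg.png

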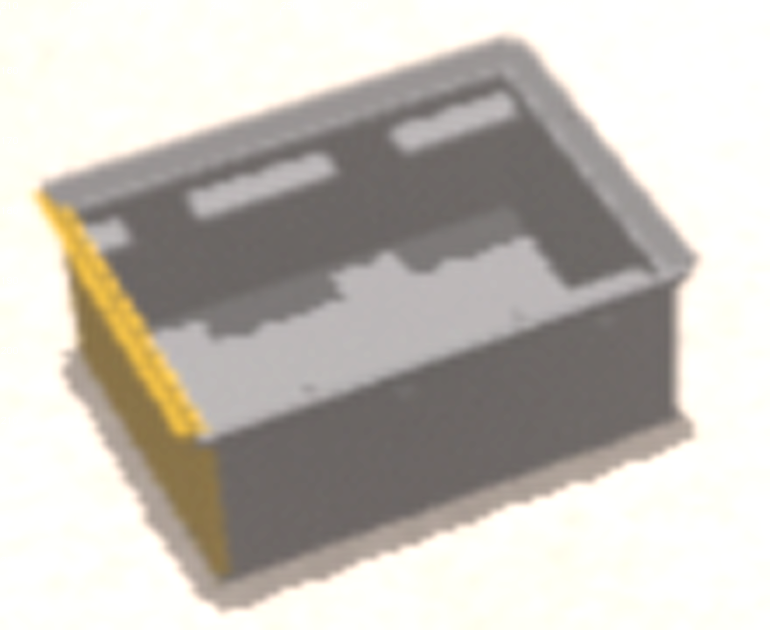

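View pics/zsb.png

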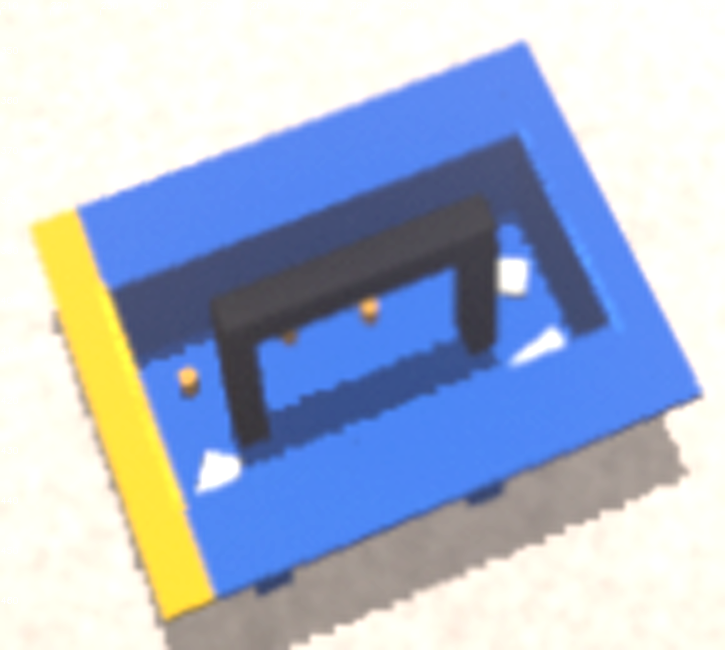

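View pics/zs.png

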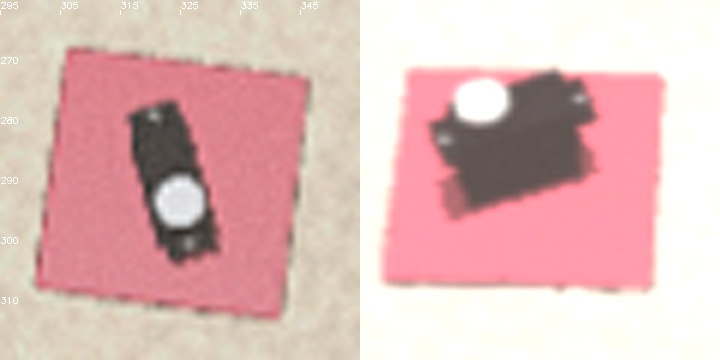

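```bash
cat >> h.py <<'E'
from scipy.optimize import least_squares
def fit(obs,x0,free_z=True):
    # obs: list of (param, pts_local Nx3, pix Nx2)
    def res(v):
        c,s=np.cos(v[2]),np.sin(v[2]);R=np.array([[c,-s,0],[s,c,0],[0,0,1]])
        T=np.array([v[0],v[1],v[3] if free_z else 0])
        return np.concatenate([(proj(p,L@R.T+T)-px).ravel() for p,L,px in obs])
    s=least_squares(res,x0 if free_z else x0[:3],x_scale=[.01,.01,.05,.01][:len(x0) if free_z else 3])
    return s.x,np.round(res(s.x).reshape(-1,2),1)
E
cat > fit1.py <<'E'
from h import *
np.set_printoptions(precision=4,suppress=True)
T=r.camera_params('top');S=r.camera_params('side')
def un(l,x,y,s): return np.array(l,float)/s+[x,y]-0.5+.5/s
def rect(a,b,z): return np.array([[-a,-b,z],[-a,b,z],[a,b,z],[a,-b,z]])  # nonY +y, nonY -y, Y -y, Y +y (world y)
o=[(T,rect(.089,.068,.072),un([(48,140),(338,24),(490,412),(185,530)],150,230,5)),
   (S,rect(.089,.068,.072),un([(515,38),(695,262),(205,438),(40,188)],210,150,7))]
for f in (1,0):
    v,e=fit(o,[.51,.26,-2.8,0],f); print('grey',v,np.degrees(v[2])); 
print(e.tolist())
o=[(T,rect(.089,.069,.060),un([(42,105),(342,12),(488,407),(184,512)],400,230,5)),
   (S,rect(.089,.069,.060),un([(523,42),(702,397),(167,620),(32,225)],210,340,5))]
for f in (1,0):
    v,e=fit(o,[.51,-.26,-2.8,0],f); print('blue',v,np.degrees(v[2])); 
print(e.tolist())
c,s=np.cos(v[2]),np.sin(v[2]);R=np.array([[c,-s,0],[s,c,0],[0,0,1]])
b=rect(.046,.007,.094)@R.T+[v[0],v[1],0]
print('bar top px in zoom', (proj(T,b)-[400,230]+.4)*5, (proj(S,b)-[210,340]+.4)*5)
t=un([(153,116),(190,243),(180,201)],295,260,6); q=un([(578-360,98),(84,139),(121,101)],240,260,6)
X=[tri([(T,t[i]),(S,q[i])]) for i in range(3)]
for x in X: print('servo',x)
d=X[1][0]-X[0][0]; print(np.hypot(d[0],d[1]),np.degrees(np.arctan2(d[1],d[0])),(X[0][0]+X[1][0])/2)
for n,i in (('far',(152,108)),('near',(199,256))): print(n,onz(T,un([i],295,260,6)[0],.033))
E
python3 fit1.py
```

```text
grey [ 0.5162  0.2569 -2.7553 -0.0009] -157.8651207380347
grey [ 0.5161  0.2564 -2.7552] -157.86251965285925
[[-1.5, -0.5], [0.7, -1.6], [0.5, -0.4], [-0.9, 1.5], [0.3, -1.0], [1.9, 0.3], [-1.5, 1.5], [-1.4, 0.4]]
blue [ 0.5194 -0.2631 -2.85    0.0003] -163.29336433445167
blue [ 0.5194 -0.2631 -2.85  ] -163.2938193591816
[[-0.4, 0.1], [-0.3, -0.0], [0.1, 0.4], [-0.3, 0.1], [0.9, -0.1], [0.6, -0.2], [-0.4, 0.5], [-0.5, 0.3]]
bar top px in zoom [[232.3026 143.1689]
 [263.919  133.1222]
 [342.3225 347.8286]
 [310.3718 358.4438]] [[484.2951 192.3292]
 [501.9113 230.015 ]
 [223.2894 339.2923]
 [208.0555 299.3093]]
servo (array([0.53  , 0.0132, 0.0349]), [0.5, 0.5])
servo (array([0.485 , 0.0007, 0.035 ]), [0.4, 0.4])
servo (array([0.4982, 0.0042, 0.0489]), [0.4, 0.4])
0.04674299520365887 -164.43353509725665 [0.5075 0.007  0.035 ]
far [0.5336 0.0136 0.033 ]
near [ 0.481  -0.0024  0.033 ]
```

```bash
cat > st.py <<'E'
from h import *
from scipy.spatial.transform import Rotation as Ro
np.set_printoptions(precision=4,suppress=True)
s=r.get_state(); print(s['time_s'],np.array(s['joints']),np.array(s['tcp_pos']),np.array(s['eef_rot']),s['gripper_width'],np.array(s['contact_force']))
R=Ro.from_euler('xyz',s['eef_rot'],degrees=True).as_matrix(); print('toolx',R[:,0],'y',R[:,1],'z',R[:,2])
E
python3 st.py; python3 - <<'E'
from h import *
p=r.camera_params('wrist'); R=np.array(p['R']);print(R.round(3), -R.T@p['t'], p['cx'],p['cy'],p['distortion'])
E
```

```text
0.75 [ 86.1209  20.542    0.6822  -0.0004 -70.1356 -16.5055] [0.2351 0.6327 0.2266] [-179.9957    0.0017  -20.3847] 0.08755936039888824 [-0.8553 -0.0491 -0.7156]
toolx [ 0.9374 -0.3483 -0.    ] y [-0.3483 -0.9374 -0.0001] z [-0.      0.0001 -1.    ]
[[-0.348 -0.938  0.001]
 [-0.906  0.336  0.257]
 [-0.241  0.088 -0.967]] [0.30019045 0.60976679 0.38592884] 317.32705060097305 241.837272659779 [-0.02999186  0.          0.          0.          0.        ]
```

```bash
cat > plan.py <<'E'
import sys
from h import *
from scipy.spatial.transform import Rotation as Ro
from scipy.optimize import fsolve
a=[float(v) for v in sys.argv[1:]]  # x y z yaw n
s=r.get_state(); R0=Ro.from_euler('xyz',s['eef_rot'],degrees=True); p0=np.array(s['tcp_pos'])
Rt=Ro.from_euler('xyz',[180,0,a[3]],degrees=True); n=int(a[4]); pt=np.array(a[:3])
rel=(R0.inv()*Rt)
rv=rel.as_rotvec()
dy=(a[3]-s['eef_rot'][2])
if len(a)>5: dy=a[5]  # forced turn
else: dy=(dy+180)%360-180
tot=-np.radians(dy)
# residual tilt small: put per-row
if len(a)<=5: step=rv/n
else: step=np.array([0,0,tot/n])
def end(t):
    p=p0.copy();R=R0
    for _ in range(n): p=p+R.apply(t);R=R*Ro.from_rotvec(step)
    return p
t=fsolve(lambda t:end(t)-pt,(R0.inv().apply(pt-p0))/n)
print('pose',np.round(p0,4),np.round(s['eef_rot'],2),'t',s['time_s'],'w',round(s['gripper_width'],4))
print('row x%d:'%n,' '.join('%.4f'%v for v in t),' '.join('%.4f'%v for v in step),' |step|mm',round(1e3*np.linalg.norm(t),1),'deg',round(np.degrees(np.linalg.norm(step)),2))
E
python3 plan.py 0.435 0.225 0.26 22 12
```

```text
pose [0.2351 0.6327 0.2266] [-180.      0.    -20.38] t 0.75 w 0.0876
row x12: 0.0176 0.0345 -0.0028 -0.0000 0.0000 -0.0616  |step|mm 38.8 deg 3.53
```

```bash
python3 -m inch '0.0176 0.0345 -0.0028 0 0 -0.0616 0.45; 0.0176 0.0345 -0.0028 0 0 -0.0616 0.45; 0.0176 0.0345 -0.0028 0 0 -0.0616 0.45; 0.0176 0.0345 -0.0028 0 0 -0.0616 0.45; 0.0176 0.0345 -0.0028 0 0 -0.0616 0.45; 0.0176 0.0345 -0.0028 0 0 -0.0616 0.45; 0.0176 0.0345 -0.0028 0 0 -0.0616 0.45; 0.0176 0.0345 -0.0028 0 0 -0.0616 0.45; 0.0176 0.0345 -0.0028 0 0 -0.0616 0.45; 0.0176 0.0345 -0.0028 0 0 -0.0616 0.45; 0.0176 0.0345 -0.0028 0 0 -0.0616 0.45; 0.0176 0.0345 -0.0028 0 0 -0.0616 0.45; 0 0 0 0 0 0 0.45; 0 0 0 0 0 0 0.45'
cat > look.py <<'E'
import sys,pickle
from h import *
n=sys.argv[1]; p=cap('wrist',n); pickle.dump(p,open('pics/'+n+'.pkl','wb'))
E
python3 look.py w1; python3 plan.py 0.42 0.0 0.2 16.5 10
```

```text
time_s: 1.92
tcp_pos: [0.4358, 0.2229, 0.2603]
eef_rot: [-180.0, -0.0, 21.7]
contact_force: [-0.1, 0.8, 0.0]
gripper_width: 0.0396
pose [0.4351 0.2238 0.2602] [-179.99    0.     21.78] t 1.9667 w 0.0392
row x10: -0.0089 0.0206 0.0060 -0.0000 0.0000 0.0092  |step|mm 23.2 deg 0.53
```

View pics/w1.png

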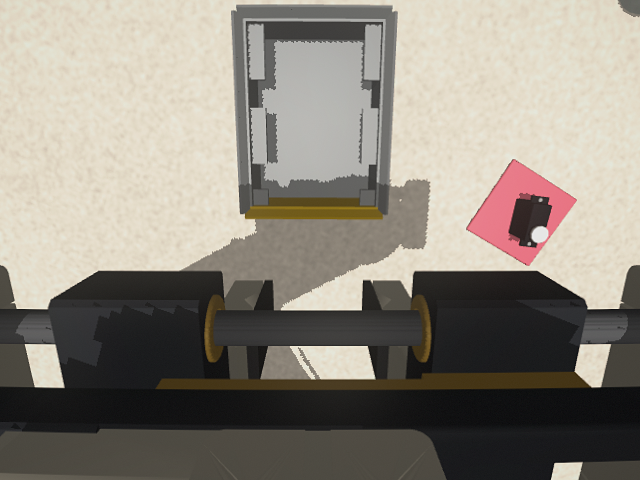

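```bash
cat > zoom.py <<'E'
import cv2,sys
f,o,x,y,w,h,s=sys.argv[1],sys.argv[2],*map(int,sys.argv[3:8])
im=cv2.imread('pics/'+f+'.png')[y:y+h,x:x+w]; im=cv2.resize(im,None,fx=s,fy=s,interpolation=cv2.INTER_CUBIC)
im=cv2.convertScaleAbs(im,alpha=1.3,beta=10)
for i in range(0,w,20): cv2.putText(im,str(x+i),(i*s,8),0,.3,(0,0,255),1)
for j in range(20,h,20): cv2.putText(im,str(y+j),(0,j*s+3),0,.3,(0,0,255),1)
cv2.imwrite('pics/'+o+'.png',im)
E
python3 zoom.py w1 w1g 225 0 190 120 4;python3 zoom.py w1 w1h 225 110 190 120 4; python3 zoom.py w1 w1s 460 150 130 125 5
```

```text
(no output)
```

View pics/w1g.png

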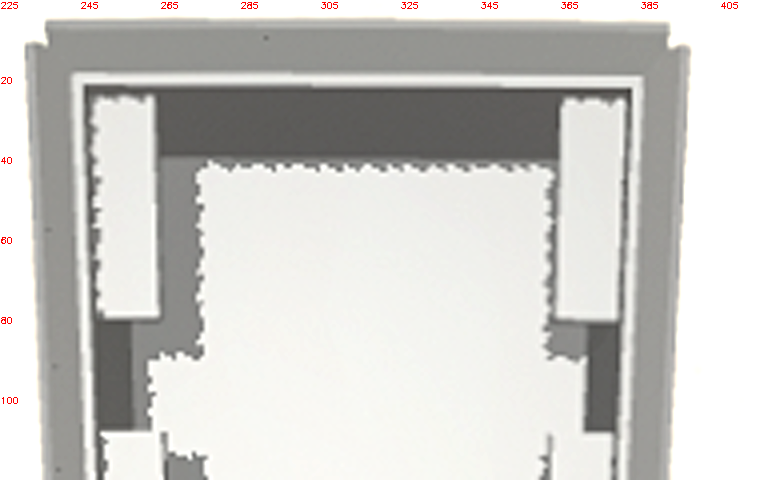

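View pics/w1h.png

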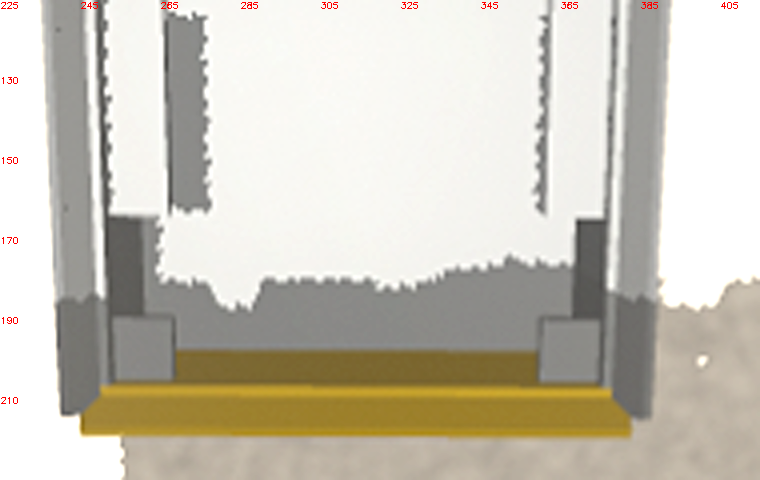

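View pics/w1s.png

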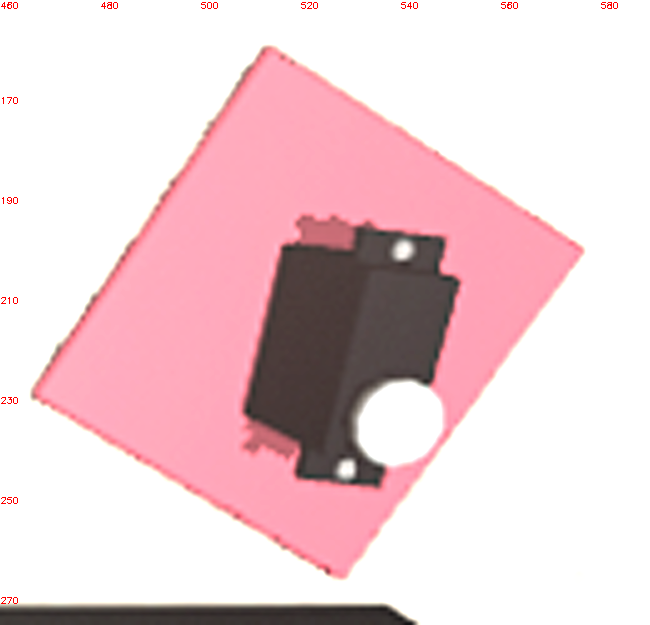

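```bash
cat > fit2.py <<'E'
from h import *
import pickle
np.set_printoptions(precision=4,suppress=True)
def un(l,x,y,s): return np.array(l,float)/s+[x,y]-0.5+.5/s
W=pickle.load(open('pics/w1.pkl','rb'));T=r.camera_params('top');S=r.camera_params('side')
L=np.array([[a,s*.044,.056] for a in (-.034,-.010,.040,.064) for s in (-1,1)])
px=np.vstack([un([(159,318),(556,320),(163,431),(549,432)],225,0,4),un([(169,214),(545,213),(175,316),(540,316)],225,110,4)])
for f in (1,0):
    v,e=fit([(W,L,px)],[.516,.256,-2.77,0],f); print('grey',v,np.degrees(v[2])); print(e.tolist())
t=un([(153,116),(190,243),(180,201)],295,260,6); q=un([(578-360,98),(84,139),(121,101)],240,260,6);w=un([(403,250),(347,469),(401,422)],460,150,5)
X=[tri([(T,t[i]),(S,q[i]),(W,w[i])]) for i in range(3)]
for x in X: print('servo',x)
d=X[1][0]-X[0][0]; print(np.hypot(d[0],d[1]),np.degrees(np.arctan2(d[1],d[0])),(X[0][0]+X[1][0])/2)
X=[onz(W,w[i],.033) for i in range(2)]
d=X[1]-X[0]; print(np.hypot(d[0],d[1]),np.degrees(np.arctan2(d[1],d[0])),(X[0]+X[1])/2)
E
python3 fit2.py
```

```text
grey [ 0.5174  0.2593 -2.7633 -0.0012] -158.3248843110175
[[0.3, 0.1], [-0.7, -0.3], [0.1, -0.1], [0.3, -0.2], [0.3, -0.0], [-0.3, 0.4], [-0.4, 0.0], [0.3, 0.1]]
grey [ 0.5174  0.2592 -2.7633] -158.32485332606777
[[0.2, -0.1], [-0.5, -0.5], [-0.0, -0.1], [0.5, -0.3], [0.1, 0.1], [-0.1, 0.5], [-0.6, 0.2], [0.4, 0.3]]
servo (array([0.5307, 0.0138, 0.0336]), [0.5, 1.2, 1.3])
servo (array([0.4855, 0.0013, 0.0337]), [0.5, 1.1, 1.1])
servo (array([0.4988, 0.0048, 0.0476]), [0.5, 1.1, 1.2])
0.04689481155740242 -164.43580050157914 [0.5081 0.0075 0.0337]
0.04713046233288599 -164.47984947760997 [0.5093 0.0076 0.033 ]
```

```bash
python3 plan.py 0.508 0.0075 0.1 15.55 8
```

```text
pose [0.4351 0.2238 0.2602] [-179.99    0.     21.78] t 1.9667 w 0.0392
row x8: -0.0002 0.0285 0.0200 -0.0000 0.0000 0.0136  |step|mm 34.9 deg 0.78
```

```bash
python3 -m inch '-0.0002 0.0285 0.02 0 0 0.0136 0.45; -0.0002 0.0285 0.02 0 0 0.0136 0.45; -0.0002 0.0285 0.02 0 0 0.0136 0.45; -0.0002 0.0285 0.02 0 0 0.0136 0.45; -0.0002 0.0285 0.02 0 0 0.0136 0.45; -0.0002 0.0285 0.02 0 0 0.0136 0.45; -0.0002 0.0285 0.02 0 0 0.0136 0.45; -0.0002 0.0285 0.02 0 0 0.0136 0.45; 0 0 0 0 0 0 0.45; 0 0 0 0 0 0 0.45; 0 0 0 0 0 0 0.45' 
python3 plan.py 0.508 0.0075 0.013 15.55 5; python3 look.py w2
```

```text
time_s: 2.88
tcp_pos: [0.5084, 0.0099, 0.1003]
eef_rot: [180.0, -0.0, 15.8]
contact_force: [1.0, 0.1, -0.0]
gripper_width: 0.0397
pose [0.5084 0.0099 0.1003] [ 1.7999e+02 -1.0000e-02  1.5780e+01] t 2.8833 w 0.0397
row x5: -0.0002 0.0004 0.0175 0.0000 -0.0000 0.0008  |step|mm 17.5 deg 0.05
```

View pics/w2.png

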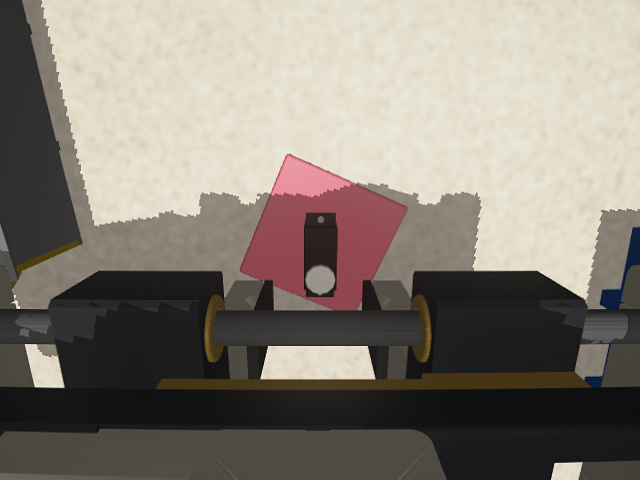

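```bash
python3 -m inch '0 0 0.0175 0 0 0 0.45; 0 0 0.0175 0 0 0 0.45; 0 0 0.0175 0 0 0 0.45; 0 0 0.0175 0 0 0 0.45; 0 0 0.0175 0 0 0 0.45; 0 0 0 0 0 0 0.45; 0 0 0 0 0 0 0.45; 0 0 0 0 0 0 0.45; 0 0 0 0 0 0 0.1; 0 0 0 0 0 0 0.1; 0 0 0 0 0 0 0.1; 0 0 0 0 0 0 0.1; 0 0 0 0 0 0 0.1; 0 0 0 0 0 0 0.1; 0 0 0 0 0 0 0.1; 0 0 0 0 0 0 0.1' 15; python3 st.py
```

```text
time_s: 4.27
tcp_pos: [0.5087, 0.009, 0.0133]
eef_rot: [-180.0, -0.1, 15.7]
contact_force: [-1.7, 1.9, 6.9]
gripper_width: 0.0201
4.2667 [ 23.1618  19.2806 -34.7681   0.0096 -35.8942  82.5656] [0.5087 0.009  0.0133] [-179.9982   -0.0574   15.7351] 0.020143135771278867 [-1.7271  1.931   6.8866]
toolx [0.9625 0.2712 0.001 ] y [ 0.2712 -0.9625 -0.    ] z [ 0.001   0.0003 -1.    ]
```

```bash
python3 -m inch '0 0 -0.01 0 0 0 0.1; 0 0 -0.02 0 0 0 0.1; 0 0 -0.025 0 0 0 0.1; 0 0 -0.025 0 0 0 0.1; 0 0 -0.025 0 0 0 0.1; 0 0 -0.02 0 0 0 0.1; 0 0 0 0 0 0 0.1; 0 0 0 0 0 0 0.1' ; python3 plan.py 0.517 0.258 0.14 21.7 9
```

```text
time_s: 4.93
tcp_pos: [0.5088, 0.009, 0.1393]
eef_rot: [-180.0, -0.2, 15.7]
contact_force: [-2.4, 0.3, -1.2]
gripper_width: 0.0195
pose [0.5088 0.009  0.1393] [-179.97   -0.18   15.72] t 4.9333 w 0.0195
row x9: 0.0096 -0.0260 -0.0001 -0.0000 -0.0003 -0.0116  |step|mm 27.7 deg 0.66
```

```bash
python3 -m inch '0.0096 -0.026 0 0 0 -0.0116 0.1; 0.0096 -0.026 0 0 0 -0.0116 0.1; 0.0096 -0.026 0 0 0 -0.0116 0.1; 0.0096 -0.026 0 0 0 -0.0116 0.1; 0.0096 -0.026 0 0 0 -0.0116 0.1; 0.0096 -0.026 0 0 0 -0.0116 0.1; 0.0096 -0.026 0 0 0 -0.0116 0.1; 0.0096 -0.026 0 0 0 -0.0116 0.1; 0.0096 -0.026 0 0 0 -0.0116 0.1; 0 0 0 0 0 0 0.1; 0 0 0 0 0 0 0.1; 0 0 0 0 0 0 0.1; 0 0 0 0 0 0 0.1' ; python3 plan.py 0.517 0.258 0.015 21.7 6; python3 look.py w3
```

```text
time_s: 6.02
tcp_pos: [0.516, 0.257, 0.137]
eef_rot: [180.0, 0.1, 21.7]
contact_force: [-0.5, -1.5, 0.5]
gripper_width: 0.0199
pose [0.516 0.257 0.137] [1.7997e+02 9.0000e-02 2.1670e+01] t 6.0167 w 0.0199
row x6: 0.0002 -0.0001 0.0203 0.0001 0.0002 -0.0001  |step|mm 20.3 deg 0.02
```

View pics/w3.png

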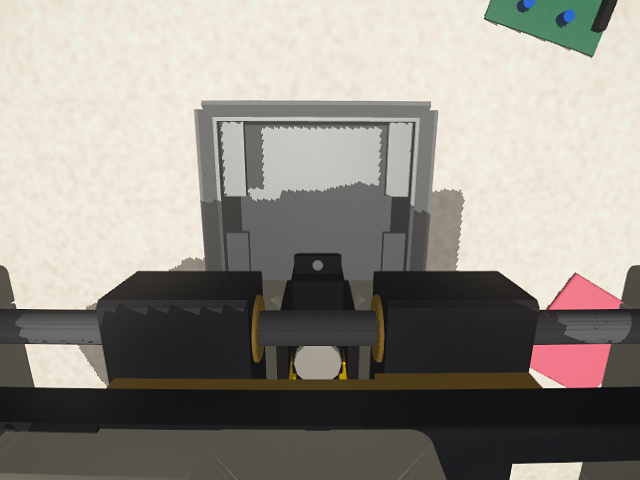

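```bash
python3 -m inch '0 0 0.012 0 0 0 0.1; 0 0 0.02 0 0 0 0.1; 0 0 0.02 0 0 0 0.1; 0 0 0.02 0 0 0 0.1; 0 0 0.02 0 0 0 0.1; 0 0 0.012 0 0 0 0.1; 0 0 0.008 0 0 0 0.1; 0 0 0 0 0 0 0.1; 0 0 0 0 0 0 0.1; 0 0 0 0 0 0 0.1' ; python3 st.py; python3 -m inch '0 0 0.003 0 0 0 0.1; 0 0 0.002 0 0 0 0.1; 0 0 0.002 0 0 0 0.1; 0 0 0 0 0 0 0.1; 0 0 0 0 0 0 0.1'
```

```text
time_s: 6.9
tcp_pos: [0.5171, 0.2582, 0.0267]
eef_rot: [-180.0, -0.1, 21.7]
contact_force: [-0.4, 0.1, -1.4]
gripper_width: 0.0196
6.9 [ 45.9288  23.2188 -25.2452   0.0191 -41.4529  65.763 ] [0.5171 0.2582 0.0267] [-179.9774   -0.081    21.706 ] 0.019556661516068274 [-0.4047  0.0536 -1.3845]
toolx [0.9291 0.3698 0.0014] y [ 0.3698 -0.9291 -0.0004] z [ 0.0012  0.0009 -1.    ]
time_s: 7.32
tcp_pos: [0.5164, 0.258, 0.0186]
eef_rot: [180.0, 0.0, 21.7]
contact_force: [0.1, -0.4, -0.7]
gripper_width: 0.0198
```

```bash
python3 -m inch '0 0 0.002 0 0 0 0.1; 0 0 0.0015 0 0 0 0.1; 0 0 0 0 0 0 0.1; 0 0 0 0 0 0 0.1'; python3 -m inch '0 0 0.001 0 0 0 0.1;  0 0 0.0005 0 0 0 0.1; 0 0 0 0 0 0 0.1; 0 0 0 0 0 0 0.1'
```

```text
time_s: 7.65
tcp_pos: [0.5163, 0.258, 0.015]
eef_rot: [180.0, 0.0, 21.7]
contact_force: [-0.5, 0.1, -0.7]
gripper_width: 0.0195
time_s: 7.98
tcp_pos: [0.5164, 0.258, 0.0136]
eef_rot: [180.0, 0.0, 21.7]
contact_force: [0.1, -0.1, 0.6]
gripper_width: 0.0201
```

```bash
python3 -m inch '0 0 0.0005 0 0 0 0.1; 0 0 0.0003 0 0 0 0.1; 0 0 0 0 0 0 0.1; 0 0 0 0 0 0 0.1'; python3 -m inch '0 0 0 0 0 0 0.27; 0 0 0 0 0 0 0.3; 0 0 0 0 0 0 0.35; 0 0 0 0 0 0 0.38; 0 0 0 0 0 0 0.38'; python3 -m inch '0 0 -0.005 0 0 0 0.38; 0 0 -0.015 0 0 0 0.38; 0 0 -0.03 0 0 0 0.38; 0 0 -0.03 0 0 0 0.38; 0 0 -0.03 0 0 0 0.38; 0 0 -0.03 0 0 0 0.38; 0 0 -0.02 0 0 0 0.38; 0 0 0 0 0 0 0.6'; python3 plan.py 0.435 0.226 0.25 21.7 4
```

```text
time_s: 8.32
tcp_pos: [0.5165, 0.2581, 0.0134]
eef_rot: [-180.0, -0.0, 21.7]
contact_force: [-2.4, -0.5, 4.8]
gripper_width: 0.0198
time_s: 8.73
tcp_pos: [0.5164, 0.258, 0.0127]
eef_rot: [180.0, 0.0, 21.7]
contact_force: [-0.7, -0.8, -1.1]
gripper_width: 0.0328
time_s: 9.4
tcp_pos: [0.5186, 0.2596, 0.1786]
eef_rot: [-179.9, -0.5, 21.8]
contact_force: [0.1, 0.4, 0.1]
gripper_width: 0.036
pose [0.5186 0.2596 0.1786] [-179.88   -0.47   21.76] t 9.4 w 0.036
row x4: -0.0224 0.0000 -0.0180 -0.0005 -0.0020 0.0003  |step|mm 28.7 deg 0.12
```

Contact felt (4.8 N), released. Back off to view the grey tote with the servo.

```bash
python3 -m inch '-0.0224 0 -0.018 0 0 0 0.6; -0.0224 0 -0.018 0 0 0 0.6; -0.0224 0 -0.018 0 0 0 0.6; -0.0224 0 -0.018 0 0 0 0.6; 0 0 0 0 0 0 0.6; 0 0 0 0 0 0 0.6; 0 0 0 0 0 0 0.6; 0 0 0 0 0 0 0.6; 0 0 0 0 0 0 0.6'; python3 look.py w4;python3 st.py; python3 zoom.py w4 w4z 225 0 190 245 3; python3 plan.py 0.435 -0.288 0.26 16.7 14
```

```text
time_s: 10.15
tcp_pos: [0.4333, 0.2248, 0.2438]
eef_rot: [179.9, 0.1, 21.7]
contact_force: [0.5, -0.2, -0.1]
gripper_width: 0.0525
10.2 [ 50.549    2.0738 -20.528   -0.0076 -67.5215  61.1448] [0.4333 0.2248 0.2438] [179.9466   0.1114  21.6908] 0.052747016036797045 [-0.76    0.4871  0.0003]
toolx [ 0.9292  0.3696 -0.0019] y [ 0.3696 -0.9292  0.0009] z [-0.0015 -0.0016 -1.    ]
pose [0.4333 0.2248 0.2438] [1.7995e+02 1.1000e-01 2.1690e+01] t 10.2 w 0.0527
row x14: -0.0120 0.0346 -0.0011 0.0001 0.0001 0.0062  |step|mm 36.7 deg 0.36
```

View pics/w4z.png

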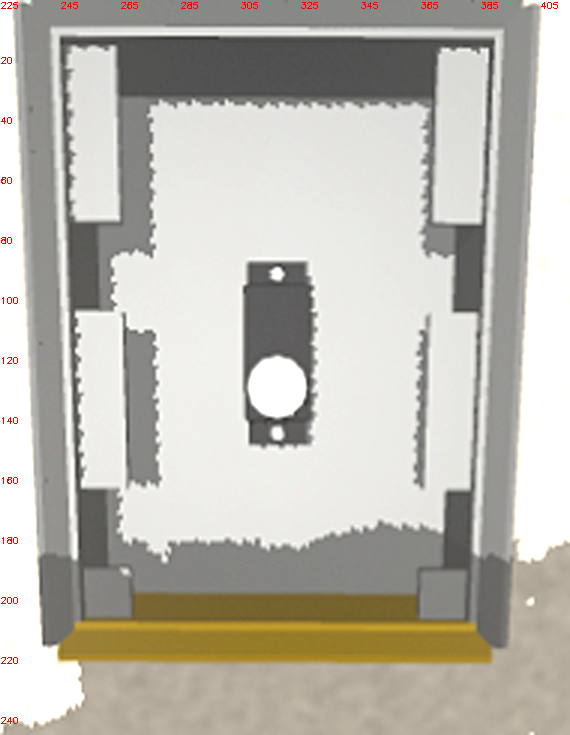

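```bash
python3 - <<'E'
from h import *
import pickle
np.set_printoptions(precision=4,suppress=True)
W=pickle.load(open('pics/w4.pkl','rb'))
L=np.array([[a,s*.044,.056] for a in (-.034,-.010,.040,.064) for s in (-1,1)])
px=np.array([(120,222),(432,224),(124,310),(428,311),(128,488),(420,490),(132,568),(418,568)],float)/3+[225,0]-.5+1/6
for f in (1,0):
    v,e=fit([(W,L,px)],[.516,.256,-2.77,0],f); print('grey',v,np.degrees(v[2])); print(e.tolist())
E
python3 -m inch '-0.012 0.0346 -0.0011 0 0 0.0062 0.6; -0.012 0.0346 -0.0011 0 0 0.0062 0.6; -0.012 0.0346 -0.0011 0 0 0.0062 0.6; -0.012 0.0346 -0.0011 0 0 0.0062 0.6; -0.012 0.0346 -0.0011 0 0 0.0062 0.6; -0.012 0.0346 -0.0011 0 0 0.0062 0.6; -0.012 0.0346 -0.0011 0 0 0.0062 0.6; -0.012 0.0346 -0.0011 0 0 0.0062 0.6; -0.012 0.0346 -0.0011 0 0 0.0062 0.6; -0.012 0.0346 -0.0011 0 0 0.0062 0.6; -0.012 0.0346 -0.0011 0 0 0.0062 0.6; -0.012 0.0346 -0.0011 0 0 0.0062 0.6; -0.012 0.0346 -0.0011 0 0 0.0062 0.6; -0.012 0.0346 -0.0011 0 0 0.0062 0.6; 0 0 0 0 0 0 0.6; 0 0 0 0 0 0 0.6; 0 0 0 0 0 0 0.6; 0 0 0 0 0 0 0.6; 0 0 0 0 0 0 0.6'; python3 look.py w5;python3 zoom.py w5 w5z 220 0 190 245 3;
```

```text
grey [ 0.5171  0.2593 -2.7669 -0.0012] -158.53347212937098
[[0.3, 0.0], [-0.4, -0.1], [-0.3, 0.3], [-0.0, 0.5], [-0.0, -0.3], [0.6, -0.5], [-0.6, -0.2], [0.3, 0.2]]
grey [ 0.5171  0.2592 -2.7669] -158.53346032523726
[[0.1, -0.1], [-0.2, -0.3], [-0.4, 0.3], [0.2, 0.4], [-0.2, -0.2], [0.8, -0.4], [-0.8, -0.0], [0.5, 0.4]]
time_s: 11.78
tcp_pos: [0.4359, -0.2867, 0.2602]
eef_rot: [-180.0, 0.0, 16.8]
contact_force: [-0.7, 0.3, -0.0]
gripper_width: 0.0526
```

View pics/w5z.png

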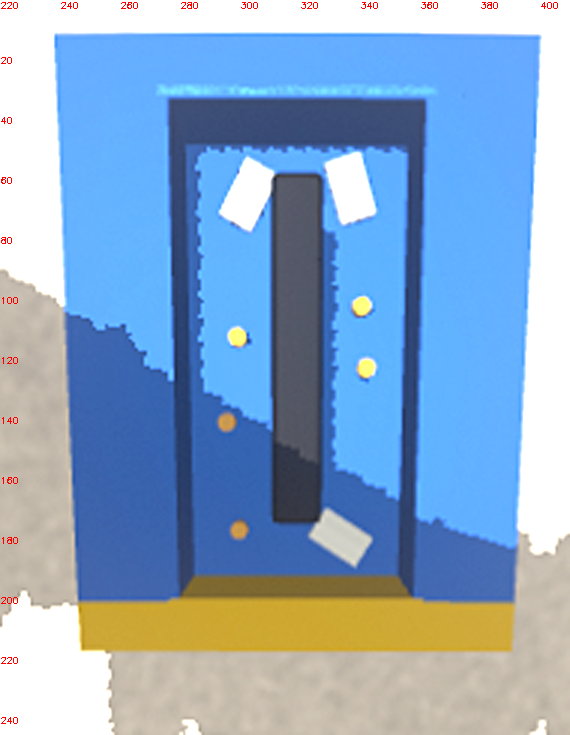

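```bash
python3 - <<'E'
from h import *
import pickle
np.set_printoptions(precision=4,suppress=True)
W=pickle.load(open('pics/w5.pkl','rb'))
u=lambda l: np.array(l,float)/3+[220,0]-.5+1/6
L=np.array([[-.089,-.069,.06],[-.089,.069,.06],[.089,.069,.06],[.089,-.069,.06]])
B=np.array([[-.046,-.007,.094],[-.046,.007,.094],[.046,.007,.094],[.046,-.007,.094]])
pl=u([(55,34),(540,37),(512,651),(81,650)]);pb=u([(273,175),(323,175),(320,522),(274,522)])
for o in ([(W,L,pl)],[(W,B,pb)],[(W,L,pl),(W,B,pb)]):
    v,e=fit(o,[.519,-.263,-2.85,0],1); print('blue',v,np.degrees(v[2])); print(e.tolist())
E
python3 plan.py 0.519 -0.2625 0.12 16.7 6
```

```text
blue [ 0.5203 -0.2619 -2.8494 -0.0006] -163.25887916911003
[[0.0, 0.2], [0.2, -0.3], [-0.3, -0.0], [0.1, 0.1]]
blue [ 0.5205 -0.2618 -2.8492 -0.0058] -163.24842648935004
[[-0.4, 0.0], [0.4, 0.1], [0.5, -0.0], [-0.5, -0.1]]
blue [ 0.5203 -0.2619 -2.8494 -0.0017] -163.2573985092006
[[0.2, 0.6], [-0.0, 0.1], [-0.5, -0.2], [0.2, -0.2], [-0.5, -0.8], [0.5, -0.7], [0.6, 0.6], [-0.6, 0.6]]
pose [ 0.436  -0.2867  0.2604] [ 1.7999e+02 -1.0000e-02  1.6840e+01] t 11.8333 w 0.0525
row x6: 0.0144 0.0001 0.0234 0.0000 -0.0000 0.0004  |step|mm 27.5 deg 0.02
```

```bash
python3 -m inch '0.0143 0 0.0234 0 0 0 0.5; 0.0143 0 0.0234 0 0 0 0.5; 0.0143 0 0.0234 0 0 0 0.5; 0.0143 0 0.0234 0 0 0 0.5; 0.0143 0 0.0234 0 0 0 0.5; 0.0143 0 0.0234 0 0 0 0.5; 0 0 0 0 0 0 0.5; 0 0 0 0 0 0 0.5; 0 0 0 0 0 0 0.5; 0 0 0 0 0 0 0.5'; python3 plan.py 0.5197 -0.2625 0.066 16.75 4; python3 look.py w6
```

```text
time_s: 12.67
tcp_pos: [0.5183, -0.2629, 0.1214]
eef_rot: [179.9, -0.1, 16.8]
contact_force: [0.3, 0.3, 0.2]
gripper_width: 0.0439
pose [ 0.5183 -0.2629  0.1214] [ 1.7994e+02 -1.1000e-01  1.6780e+01] t 12.6667 w 0.0439
row x4: 0.0003 -0.0000 0.0139 0.0003 -0.0005 0.0001  |step|mm 13.9 deg 0.03
```

View pics/w6.png

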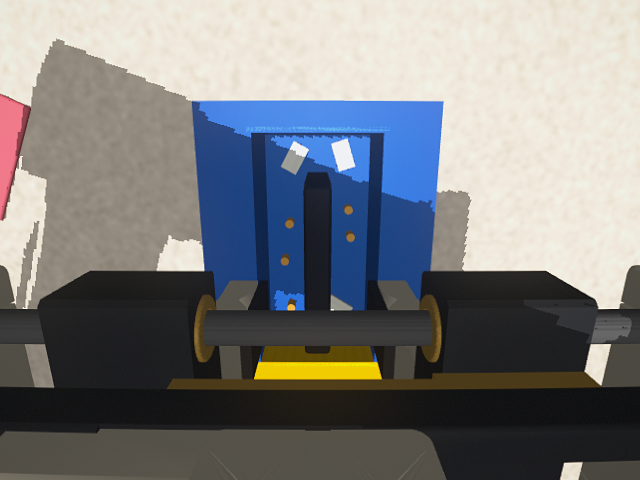

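Bar is centred between the fingers (col ~318). Descend and close.

```bash
python3 -m inch '0.0003 0 0.0139 0 0 0 0.5; 0.0003 0 0.0139 0 0 0 0.5; 0.0003 0 0.0139 0 0 0 0.5; 0.0003 0 0.0125 0 0 0 0.5; 0 0 0 0 0 0 0.5; 0 0 0 0 0 0 0.5; 0 0 0 0 0 0 0.5; 0 0 0 0 0 0 0.5'; python3 -m inch '0 0 0 0 0 0 0.3; 0 0 0 0 0 0 0.22; 0 0 0 0 0 0 0.18; 0 0 0 0 0 0 0.1; 0 0 0 0 0 0 0.05; 0 0 0 0 0 0 0.05; 0 0 0 0 0 0 0.05; 0 0 0 0 0 0 0.05; 0 0 0 0 0 0 0.05' 40; python3 st.py
```

```text
time_s: 13.38
tcp_pos: [0.5197, -0.2629, 0.0671]
eef_rot: [179.9, -0.1, 16.7]
contact_force: [-1.1, -0.3, -0.1]
gripper_width: 0.0438
time_s: 14.13
tcp_pos: [0.519, -0.2626, 0.0657]
eef_rot: [180.0, -0.0, 16.7]
contact_force: [-0.5, -0.5, 1.4]
gripper_width: 0.0138
14.1333 [ -7.5819  20.6234 -22.7061   0.0035 -46.6685 114.3235] [ 0.519  -0.2626  0.0657] [179.9968  -0.0008  16.744 ] 0.013770665141203862 [-0.4532 -0.4537  1.3523]
toolx [0.9576 0.2881 0.    ] y [ 0.2881 -0.9576  0.0001] z [ 0. -0. -1.]
```

```bash
python3 -m inch '0 0 -0.002 0 0 0 0.05; 0 0 -0.004 0 0 0 0.05; 0 0 -0.007 0 0 0 0.05; 0 0 -0.01 0 0 0 0.05; 0 0 -0.013 0 0 0 0.05; 0 0 -0.015 0 0 0 0.05; 0 0 -0.015 0 0 0 0.05; 0 0 -0.015 0 0 0 0.05; 0 0 -0.015 0 0 0 0.05; 0 0 -0.015 0 0 0 0.05; 0 0 -0.015 0 0 0 0.05; 0 0 -0.012 0 0 0 0.05; 0 0 -0.009 0 0 0 0.05; 0 0 -0.006 0 0 0 0.05; 0 0 -0.003 0 0 0 0.05; 0 0 0 0 0 0 0.05; 0 0 0 0 0 0 0.05'; python3 look.py w7; python3 plan.py 0.517 0.2588 0.22 -158.4 40 -175.15
```

```text
time_s: 15.55
tcp_pos: [0.5187, -0.2624, 0.2212]
eef_rot: [-180.0, 0.0, 16.7]
contact_force: [-0.8, 0.4, -3.6]
gripper_width: 0.0137
pose [ 0.5186 -0.2624  0.2209] [-1.7996e+02  6.0000e-02  1.6730e+01] t 15.6 w 0.0138
row x40: -0.0186 -0.0072 0.0000 0.0000 0.0000 0.0764  |step|mm 19.9 deg 4.38
```

View pics/w7.png

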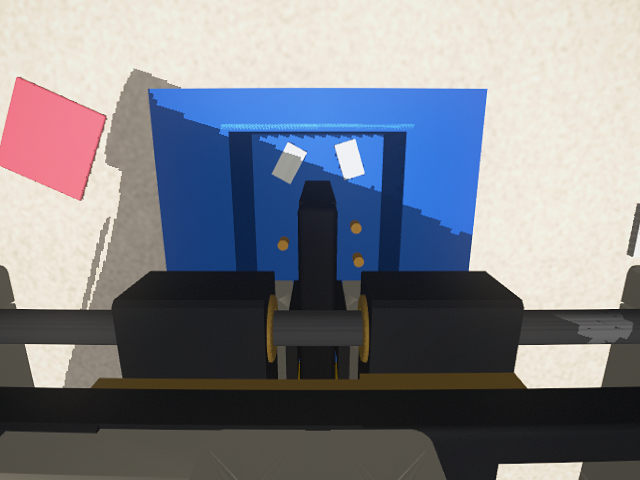

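```bash
python3 -m inch '0.0017 -0.0059 0 0 0 0 0.05; 0.0044 -0.0147 0 0 0 0 0.05; 0.007 -0.0235 0 0 0 0 0.05; 0.0087 -0.0294 0 0 0 0 0.05; 0.0087 -0.0294 0 0 0 0 0.05; 0.0087 -0.0294 0 0 0 0 0.05; 0.0087 -0.0294 0 0 0 0 0.05; 0.0087 -0.0294 0 0 0 0 0.05; 0.0087 -0.0294 0 0 0 0 0.05; 0.0087 -0.0294 0 0 0 0 0.05; 0.0087 -0.0294 0 0 0 0 0.05; 0.0087 -0.0294 0 0 0 0 0.05; 0.0087 -0.0294 0 0 0 0 0.05; 0.0087 -0.0294 0 0 0 0 0.05; 0.0087 -0.0294 0 0 0 0 0.05; 0.0087 -0.0294 0 0 0 0 0.05; 0.0087 -0.0294 0 0 0 0 0.05; 0.007 -0.0235 0 0 0 0 0.05; 0.0044 -0.0147 0 0 0 0 0.05; 0.0017 -0.0059 0 0 0 0 0.05'; python3 -m inch '0 0 0 0 0 0.02 0.05; 0 0 0 0 0 0.04 0.05; 0 0 0 0 0 0.06 0.05; 0 0 0 0 0 0.08 0.05; 0 0 0 0 0 0.09 0.05; 0 0 0 0 0 0.09 0.05; 0 0 0 0 0 0.09 0.05; 0 0 0 0 0 0.09 0.05; 0 0 0 0 0 0.09 0.05; 0 0 0 0 0 0.09 0.05; 0 0 0 0 0 0.09 0.05; 0 0 0 0 0 0.09 0.05; 0 0 0 0 0 0.09 0.05; 0 0 0 0 0 0.09 0.05; 0 0 0 0 0 0.09 0.05; 0 0 0 0 0 0.09 0.05; 0 0 0 0 0 0.09 0.05; 0 0 0 0 0 0.09 0.05'; python3 st.py
```

```text
time_s: 17.27
tcp_pos: [0.5162, 0.2609, 0.2208]
eef_rot: [180.0, 0.1, 16.8]
contact_force: [-0.4, -0.3, -2.6]
gripper_width: 0.0138
time_s: 18.77
tcp_pos: [0.5166, 0.2572, 0.2216]
eef_rot: [180.0, -0.0, -67.3]
contact_force: [0.5, -0.8, -2.6]
gripper_width: 0.014
18.7667 [ 45.8766  11.5955 -12.3917  -0.0011 -66.0432 -23.1759] [0.5166 0.2572 0.2216] [179.9717  -0.011  -67.2997] 0.014029448538559487 [ 0.5439 -0.7963 -2.571 ]
toolx [ 0.3859 -0.9225  0.0002] y [-0.9225 -0.3859  0.0005] z [-0.0004 -0.0004 -1.    ]
```

```bash
python3 -m inch '0 0 0 0 0 0.09 0.05; 0 0 0 0 0 0.09 0.05; 0 0 0 0 0 0.09 0.05; 0 0 0 0 0 0.09 0.05; 0 0 0 0 0 0.09 0.05; 0 0 0 0 0 0.09 0.05; 0 0 0 0 0 0.09 0.05; 0 0 0 0 0 0.09 0.05; 0 0 0 0 0 0.09 0.05; 0 0 0 0 0 0.09 0.05; 0 0 0 0 0 0.09 0.05; 0 0 0 0 0 0.09 0.05; 0 0 0 0 0 0.09 0.05; 0 0 0 0 0 0.09 0.05; 0 0 0 0 0 0.09 0.05; 0 0 0 0 0 0.08 0.05; 0 0 0 0 0 0.06 0.05; 0 0 0 0 0 0.05 0.05; 0 0 0 0 0 0.033 0.05; 0 0 0 0 0 0.02 0.05'; python3 -m inch '0 0 0 0 0 0 0.05; 0 0 0 0 0 0 0.05; 0 0 0 0 0 0 0.05; 0 0 0 0 0 0 0.05; 0 0 0 0 0 0 0.05; 0 0 0 0 0 0 0.05'; python3 st.py; python3 plan.py 0.5169 0.2587 0.166 -158.4 4; python3 look.py w8; python3 - <<'E'
from h import *
cap('top','top8');cap('side','side8')
E
python3 zoom.py side8 side8z 180 60 180 180 3
```

```text
time_s: 20.43
tcp_pos: [0.5166, 0.2573, 0.2216]
eef_rot: [-180.0, -0.0, -158.4]
contact_force: [0.2, -1.1, -3.2]
gripper_width: 0.0136
time_s: 20.93
tcp_pos: [0.5167, 0.2587, 0.2217]
eef_rot: [-180.0, -0.0, -158.2]
contact_force: [-0.4, -0.1, -1.9]
gripper_width: 0.0137
20.9333 [  45.9774   11.6494  -12.3171    0.0008  -66.0354 -114.1451] [0.5167 0.2587 0.2217] [-179.9986   -0.0014 -158.1673] 0.013691181759516205 [-0.4481 -0.0518 -1.8562]
toolx [-0.9283 -0.3719  0.    ] y [-0.3719  0.9283 -0.    ] z [-0. -0. -1.]
pose [0.5167 0.2587 0.2217] [-180.     -0.   -158.17] t 20.9333 w 0.0137
row x4: -0.0000 -0.0000 0.0139 -0.0000 -0.0000 0.0010  |step|mm 13.9 deg 0.06
```

View pics/w8.png

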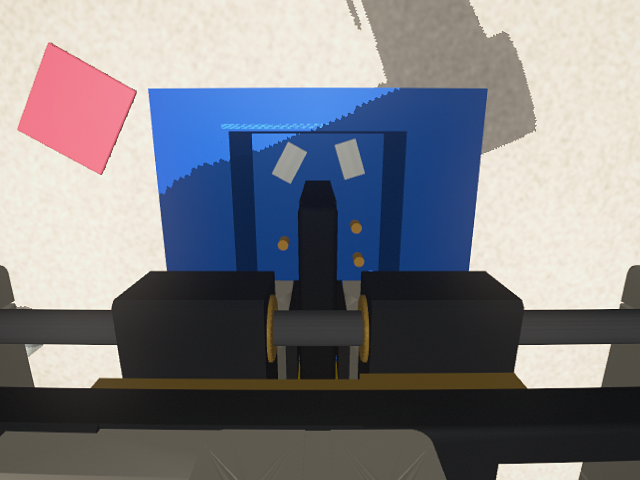

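View pics/side8z.png

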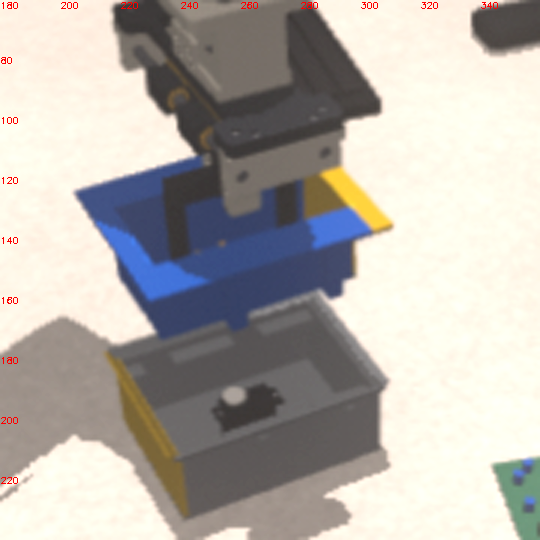

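View pics/top8.png

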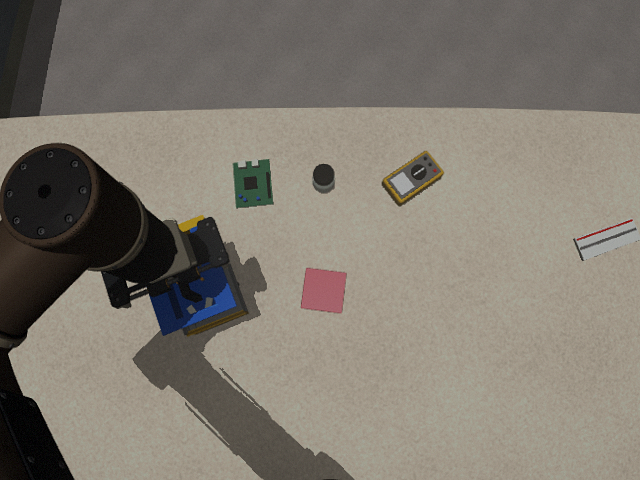

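```bash
python3 - <<'E'
from h import *
import pickle
np.set_printoptions(precision=4,suppress=True)
W=pickle.load(open('pics/w8.pkl','rb'));S=r.camera_params('side')
t=np.array([.5167,.2587]);y=np.radians(-158.17);x=np.array([np.cos(y),np.sin(y)])
a,b=onz(W,(149,88.5),.2157),onz(W,(487.5,88),.2157)
d=(b-a)[:2];print('width',np.linalg.norm(d),'edge yaw',np.degrees(np.arctan2(d[1],d[0]))-90, 'centre',(a+b)[:2]/2-.089*x)
u=lambda l: np.array(l,float)/3+[180,60]-.5+1/6
# side corners: nonyellow far(75,193), nonyellow near(152,300), yellow near(392,228)
L=np.array([[-.089,.069,.06],[-.089,-.069,.06],[.089,-.069,.06]])
v,e=fit([(S,L,u([(75,193),(152,300),(392,228)]))],[.517,.2587,np.radians(21.8),.155],1);print(v,np.degrees(v[2]),e.tolist())
# combined with wrist
L2=np.array([[-.089,.069,.06],[-.089,-.069,.06]])
# image left of wrist = tool -y
for s in (1,-1):
  v,e=fit([(S,L,u([(75,193),(152,300),(392,228)])),(W,L2*[1,s,1],np.array([(149,88.5),(487.5,88)]))],[.517,.2587,np.radians(21.8),.155],1);print(v,np.degrees(v[2]),e.tolist())
# grey corners from side: ledge-free; wall
E
```

```text
width 0.13872630121733726 edge yaw 21.943402701103963 centre [0.5159 0.2594]
[0.5145 0.2702 0.3816 0.1452] 21.862268714675746 [[0.5, 0.0], [-0.4, 0.6], [-0.0, -0.7]]
[0.3546 0.2015 3.4414 0.1513] 197.17718066095597 [[26.2, 37.3], [-19.4, -36.5], [-184.7, 8.2], [3.7, 3.3], [-11.1, 31.6]]
[0.5158 0.2595 0.3821 0.1558] 21.89116068766205 [[0.3, -1.3], [-0.3, -0.3], [1.3, -1.9], [0.6, -0.4], [-0.9, -0.1]]
```

```bash
python3 -m inch '-0.0006 0 0.004 0 0 0.004 0.05; 0 0 0.008 0 0 0 0.05; 0 0 0.011 0 0 0 0.05; 0 0 0.012 0 0 0 0.05; 0 0 0.012 0 0 0 0.05; 0 0 0.012 0 0 0 0.05; 0 0 0.009 0 0 0 0.05; 0 0 0.006 0 0 0 0.05; 0 0 0.003 0 0 0 0.05; 0 0 0 0 0 0 0.05; 0 0 0 0 0 0 0.05; 0 0 0 0 0 0 0.05; 0 0 0 0 0 0 0.05'; python3 plan.py 0.5172 0.2586 0.122 -158.4 8; python3 - <<'E'
from h import *
cap('side','side9')
E
python3 zoom.py side9 side9z 180 90 160 150 4
```

```text
time_s: 22.17
tcp_pos: [0.5176, 0.2592, 0.1453]
eef_rot: [180.0, 0.1, -158.4]
contact_force: [1.2, -0.6, -2.8]
gripper_width: 0.0135
pose [0.5176 0.2592 0.1453] [ 1.7998e+02  7.0000e-02 -1.5841e+02] t 22.1667 w 0.0135
row x8: 0.0001 -0.0000 0.0029 0.0000 0.0001 -0.0000  |step|mm 2.9 deg 0.01
```

View pics/side9z.png

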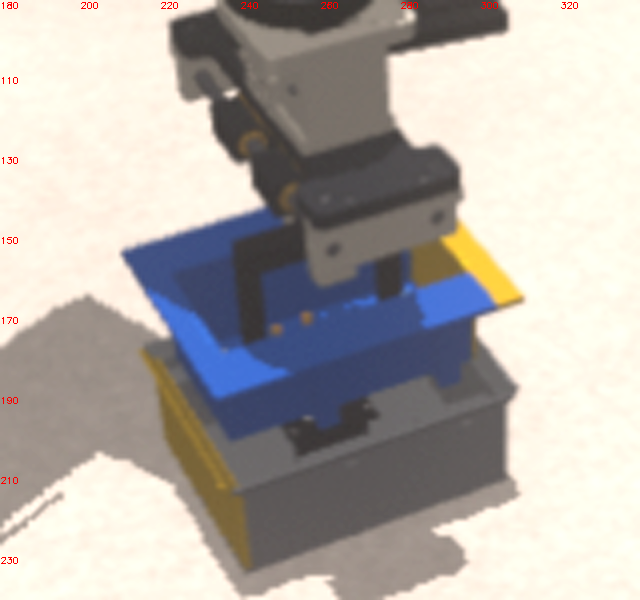

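Aligned, just above the rim. Lower slowly, watching the force.

```bash
python3 -m inch '0 0 0.002 0 0 0 0.05; 0 0 0.003 0 0 0 0.05; 0 0 0.003 0 0 0 0.05; 0 0 0.003 0 0 0 0.05; 0 0 0.002 0 0 0 0.05; 0 0 0.001 0 0 0 0.05; 0 0 0 0 0 0 0.05; 0 0 0 0 0 0 0.05'; python3 -m inch '0 0 0.001 0 0 0 0.05; 0 0 0.002 0 0 0 0.05; 0 0 0.002 0 0 0 0.05; 0 0 0.001 0 0 0 0.05; 0 0 0 0 0 0 0.05; 0 0 0 0 0 0 0.05'
```

```text
time_s: 22.88
tcp_pos: [0.5173, 0.2589, 0.1306]
eef_rot: [-180.0, -0.0, -158.4]
contact_force: [1.1, 0.0, -2.6]
gripper_width: 0.0139
time_s: 23.38
tcp_pos: [0.5173, 0.2589, 0.1246]
eef_rot: [-180.0, -0.0, -158.4]
contact_force: [-0.3, 0.3, -3.3]
gripper_width: 0.0135
```

```bash
python3 -m inch '0 0 0.001 0 0 0 0.05; 0 0 0.0008 0 0 0 0.05; 0 0 0 0 0 0 0.05; 0 0 0 0 0 0 0.05; 0 0 0 0 0 0 0.05'; python3 -m inch '0 0 0.0005 0 0 0 0.05; 0 0 0.0004 0 0 0 0.05; 0 0 0 0 0 0 0.05; 0 0 0 0 0 0 0.05'
```

```text
time_s: 23.8
tcp_pos: [0.5173, 0.2589, 0.1229]
eef_rot: [-180.0, 0.0, -158.4]
contact_force: [0.1, -0.1, -2.6]
gripper_width: 0.0137
time_s: 24.13
tcp_pos: [0.5173, 0.2589, 0.1219]
eef_rot: [-180.0, -0.0, -158.4]
contact_force: [-0.9, 0.5, -2.8]
gripper_width: 0.0138
```

```bash
python3 -m inch '0 0 0.0005 0 0 0 0.05; 0 0 0 0 0 0 0.05; 0 0 0 0 0 0 0.05; 0 0 0 0 0 0 0.05'; python3 -m inch '0 0 0.0005 0 0 0 0.05; 0 0 0 0 0 0 0.05; 0 0 0 0 0 0 0.05; 0 0 0 0 0 0 0.05'
```

```text
time_s: 24.47
tcp_pos: [0.5173, 0.2589, 0.1217]
eef_rot: [180.0, 0.0, -158.4]
contact_force: [-1.3, -0.2, 0.5]
gripper_width: 0.0139
time_s: 24.8
tcp_pos: [0.5174, 0.2589, 0.1217]
eef_rot: [180.0, 0.0, -158.4]
contact_force: [-3.4, -0.7, 6.3]
gripper_width: 0.0134
```

```bash
python3 -m inch '0 0 -0.0003 0 0 0 0.05; 0 0 0 0 0 0 0.15; 0 0 0 0 0 0 0.2; 0 0 0 0 0 0 0.25; 0 0 0 0 0 0 0.35; 0 0 0 0 0 0 0.45; 0 0 0 0 0 0 0.45; 0 0 0 0 0 0 0.45'; python3 -m inch '0 0 -0.005 0 0 0 0.45; 0 0 -0.012 0 0 0 0.45; 0 0 -0.025 0 0 0 0.45; 0 0 -0.03 0 0 0 0.45; 0 0 -0.03 0 0 0 0.45; 0 0 -0.03 0 0 0 0.45; 0 -0.03 -0.015 0 0 0 0.45; 0 -0.035 0 0 0 0 0.45; 0 -0.035 0 0 0 0 0.45; 0 -0.035 0 0 0 0 0.45; 0 -0.035 0 0 0 0 0.45; 0 -0.035 0 0 0 0 0.45; 0 -0.03 0 0 0 0 0.45; 0 0 0 0 0 0 0.45; 0 0 0 0 0 0 0.45; 0 0 0 0 0 0 0.45; 0 0 0 0 0 0 0.45'; python3 - <<'E'
from h import *
cap('side','side10');cap('top','top10')
E
python3 look.py w10; python3 zoom.py side10 side10z 180 110 160 150 5; python3 zoom.py top10 top10z 140 210 130 140 4
```

```text
time_s: 25.47
tcp_pos: [0.5173, 0.2589, 0.1212]
eef_rot: [-180.0, -0.0, -158.4]
contact_force: [-0.2, 0.1, -0.3]
gripper_width: 0.0384
time_s: 26.88
tcp_pos: [0.6036, 0.041, 0.2685]
eef_rot: [180.0, 0.0, -158.4]
contact_force: [0.2, -1.0, -0.1]
gripper_width: 0.0393
```

View pics/side10z.png

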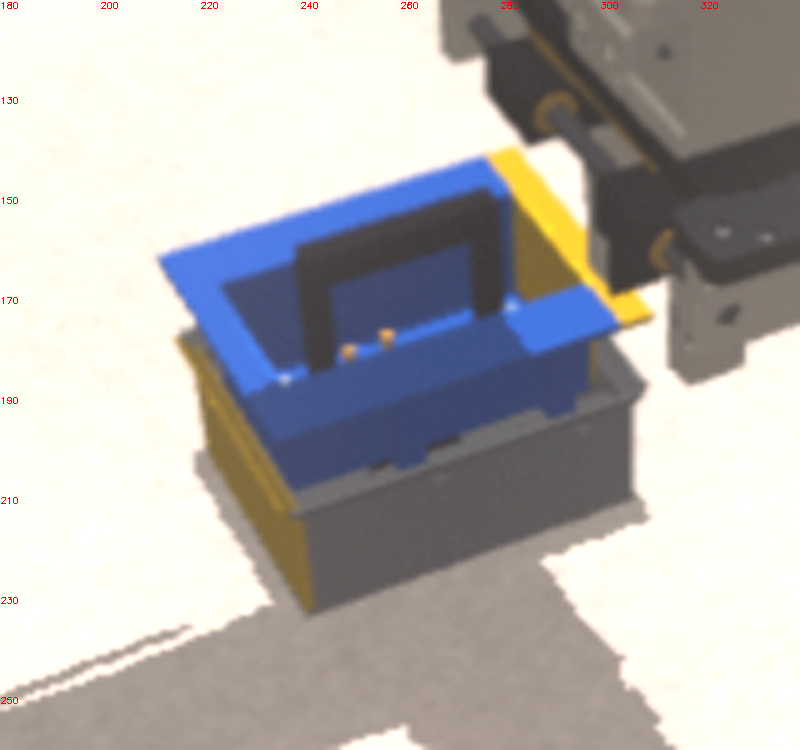

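View pics/top10.png

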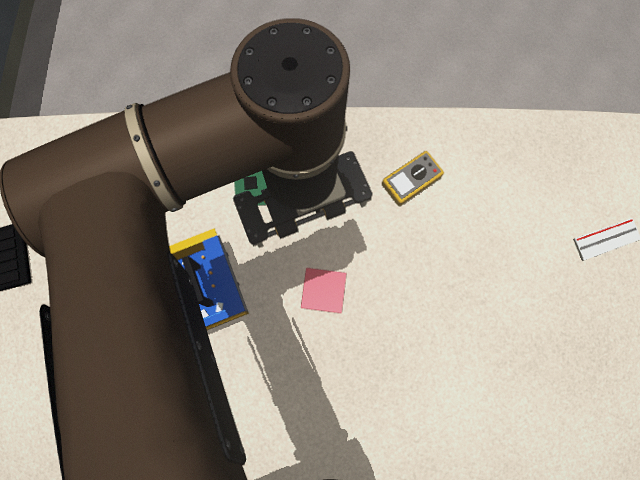

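View pics/top10z.png

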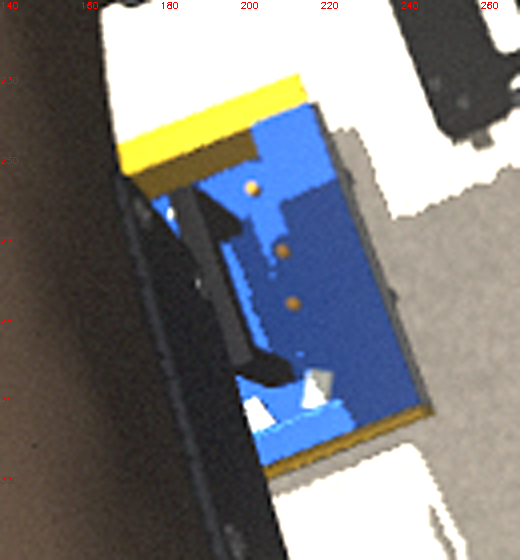

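```bash
python3 - <<'E'
from h import *
np.set_printoptions(precision=4,suppress=True)
S=r.camera_params('side');T=r.camera_params('top')
u=lambda l,x,y,s: np.array(l,float)/s+[x,y]-.5+.5/s
L=np.array([[-.089,.069,.06],[.089,.069,.06],[-.089,-.069,.06],[.089,-.069,.06]])
side=(S,L,u([(158,258),(517,147),(275,440),(653,318)],180,110,5))
top=(T,L[[3]],u([(303,76)],140,210,4))
for o in ([side],[side,top]):
    v,e=fit(o,[.517,.259,np.radians(21.6),.056],1);print(v,np.degrees(v[2]),e.tolist())
# grey from side bottom corners near: (310,612)-> yellow near bottom corner; (635,500)
c,s=np.cos(np.radians(-158.4)),np.sin(np.radians(-158.4));R=np.array([[c,-s,0],[s,c,0],[0,0,1]])
P=np.array([[.083,.062,0],[-.083,.062,0]])@R.T+[.517,.2588,0]
print((proj(S,P)-[180,110]+.4)*5)
E
```

```text
[0.5151 0.2646 0.3694 0.0496] 21.167200081132 [[0.3, -0.3], [-0.1, 0.2], [-0.1, 0.5], [-0.0, -0.3]]
[0.5149 0.2563 0.3668 0.0562] 21.014675838250646 [[-0.2, -0.4], [0.1, 0.0], [-0.6, 0.9], [0.4, -0.1], [-0.3, -0.4]]
[[311.1048 617.3136]
 [637.4023 497.9333]]
```

```bash
python3 -c "
from plant import r
print(r.close_job()); print(r.get_state()['time_s'])"
```

```text
the job is handed in; nothing more can be done
None
the job is handed in; nothing more can be done
```

The job is done and handed in, at about 27 s of the 61 s allowed. No verdict was reported.

**What I did:**
- **Servo:** I stood it upright at the centre of the grey tote's floor. Touchdown was felt at about 5 N, and later pictures showed it still standing.
- **Blue tote:** I lifted it by the bar, turned it about 175° (the half turn plus lining up with the grey tote) and lowered it. It touched down at about 6 N, at the height expected for stacked, and then I released it and moved the arm clear.

**Last checks:**
- **Height:** from the side and top pictures together, the blue underside is 56 mm up, which is the stacked height (nested would be 16 mm).
- **Level and direction:** the corners fit a level tote to within about 1 pixel, and the two yellow ends are at opposite ends.
- **Grey tote:** its bottom corners are within about 1 pixel of where they should be.
- **Hardware:** the pieces that can be seen are still in the blue tote.

**Disagreements and gaps:**
- The side picture alone, which is weak on depth, gave 49.6 mm for that height.
- My first fit of the grey tote was 2–3 mm off because its rim has no outer corners. I used the fit to its ledges instead.
- In the last top picture the arm hid the jar and part of the circuit board. The jar was last seen just before the final lowering, where it had been at the start, as was the board. The arm passed well above both.

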